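Load the egg rack and hold it up for the pot

TASK

Set the two eggs from the egg cups into the two empty rings of the wire egg rack, one in each beside the egg that is already there, putting each down gently without dropping it or letting it touch the table. Then lift the loaded rack by its black handle and hold it steady and level in the air, its feet more than 10 cm above the table and clear of everything else, ready for the pot; finish while still holding it there. Keep the rack level all the way, and leave the rest of the things on the table where they are.

Things in the scene. Friction and masses are not known exactly. Their poses are not given: they have to be found in the camera images.
- rack: Egg-boiling rack of dark steel wire, 260 g, loose: three wire rings (wells) round a post with a black tab handle. Origin on its axis at foot level, z up; 130 mm tall, 190 mm across. Rings 38 mm across, of 6 mm wire centred 30 mm above the feet; their centres 72 mm from the axis at 0, 120, 240 degrees from its x axis. Spokes at ring height, one leg on each ring's outer side.
- rack_grip (a point): Middle of the rack's handle tab, on the axis, 107.5 mm above the feet. The tab is 30 mm wide (rack x), 14 mm thick (rack y, grip across this) and 45 mm high (from 85 to 130 mm above the feet).
- rack_well0 (a point): Well 0 of the rack, at 0 degrees from the rack's x axis, 72 mm from its axis: the point, 48 mm above the feet (18 mm above the ring's wire centre), where the centre of an egg's round part lies when it is seated in the ring.
- rack_well1 (a point): Well 1 of the rack, at 120 degrees from the rack's x axis, 72 mm from its axis: the point, 48 mm above the feet (18 mm above the ring's wire centre), where the centre of an egg's round part lies when it is seated in the ring.
- rack_well2 (a point): Well 2 of the rack, at 240 degrees from the rack's x axis, 72 mm from its axis: the point, 48 mm above the feet (18 mm above the ring's wire centre), where the centre of an egg's round part lies when it is seated in the ring.
- egg0: A brown hen's egg, hard, about 60 g, 57 mm long and 44 mm thick, standing blunt end down in a white egg cup fixed to the table (35 mm high to its rim, base 41 mm, rim 39 mm across: narrower than the egg). Origin at the middle of its blunt end, z along the egg to the pointed end. The three eggs are alike.
- egg0_mid (a point): Centre of the round part of egg 0: 22 mm from its blunt end on its long axis, where it is 44 mm thick. 52 mm above the table in the cup.
- egg1: A brown hen's egg, hard, about 60 g, 57 mm long and 44 mm thick, standing blunt end down in a white egg cup fixed to the table (35 mm high to its rim, base 41 mm, rim 39 mm across: narrower than the egg). Origin at the middle of its blunt end, z along the egg to the pointed end. The three eggs are alike.
- egg1_mid (a point): Centre of the round part of egg 1: 22 mm from its blunt end on its long axis, where it is 44 mm thick. 52 mm above the table in the cup.
- egg2: A brown hen's egg, hard, about 60 g, 57 mm long and 44 mm thick, sitting in ring 0 of the rack from the start. Origin at the middle of its blunt end, z along the egg to the pointed end. The three eggs are alike.
- egg2_mid (a point): Centre of the round part of egg 2: 22 mm from its blunt end on its long axis, where it is 44 mm thick. 48 mm above the table while the rack stands there.
- shaker: Bystander: small steel salt shaker, 42 mm across, 70 mm tall, standing among the egg cups. Origin under its middle, like all bystanders unless said otherwise.
- mill: Bystander: dark wooden pepper mill, 52 mm across, 130 mm tall.
- bowl: Bystander: steel bowl, 120 mm across, 50 mm tall.
- mug: Bystander: white mug, 80 mm across, 90 mm tall.
- jar: Bystander: glass spice jar, 52 mm across, 100 mm tall, standing among the egg cups.
- spoon: Bystander: steel spoon lying on the table between the cups and the rack, its handle towards the robot.
- timer: Bystander: square white kitchen timer, 60 mm wide, 33 mm high.
- table: The stainless steel work table; its top is at height 0.
- equipment: All the fixed equipment round the edges as one body (its origin on the table top 0.6 m ahead of the robot, mid-table): induction hob with an aluminium pot at the left side (183 mm high), cutting board with knife at the right side (34 mm), sheet pans with tongs at the far right (51 mm), cartons (up to 170 mm) and stacks of paper cups (up to 174 mm) along the far edge.
Not all that is in view belongs to the job. What is shaped like the egg0 but green or yellow is not meant.

How it is judged (in metres and radians):
On the way, in this order (a step that is already met when the one before it is completed fails the run):
1. all three eggs sit in the rack, one in each ring, let go of, while the rack still stands on the table (distance between any of egg0_mid, egg1_mid, egg2_mid and rack_well0 below 0.01 m and distance between any of egg0_mid, egg1_mid, egg2_mid and rack_well1 below 0.01 m and distance between any of egg0_mid, egg1_mid, egg2_mid and rack_well2 below 0.01 m and contact force between each of egg0, egg1, egg2 and the fingers below 0.05 N and height (world z) of rack below 0.01 m and angle between rack's own z axis and vertical below 0.1 rad), for 0.2 s.
2. the loaded rack hangs from the fingers, clear of the table (distance between any of egg0_mid, egg1_mid, egg2_mid and rack_well0 below 0.01 m and distance between any of egg0_mid, egg1_mid, egg2_mid and rack_well1 below 0.01 m and distance between any of egg0_mid, egg1_mid, egg2_mid and rack_well2 below 0.01 m and height (world z) of rack above 0.05 m and contact force between rack and the fingers above 1 N), for 0.2 s.
At the end, for the whole second after the job is handed in: For the last second: rack gripped by the fingers, feet over 100 mm above the table, tilt under 0.10 rad, slower than 20 mm/s and 0.15 rad/s, touching nothing on the table; in each well an egg, its round centre within 10 mm of the well point, not touched by the fingers (distance between any of egg0_mid, egg1_mid, egg2_mid and rack_well0 below 0.01 m and distance between any of egg0_mid, egg1_mid, egg2_mid and rack_well1 below 0.01 m and distance between any of egg0_mid, egg1_mid, egg2_mid and rack_well2 below 0.01 m and contact force between each of egg0, egg1, egg2 and the fingers below 0.05 N and contact force between rack and table below 0.05 N and contact force between rack and equipment below 0.05 N and contact force between rack and shaker below 0.05 N and contact force between rack and mill below 0.05 N and contact force between rack and bowl below 0.05 N and contact force between rack and mug below 0.05 N and contact force between rack and jar below 0.05 N and contact force between rack and spoon below 0.05 N and contact force between rack and timer below 0.05 N and height (world z) of rack above 0.1 m and angle between rack's own z axis and vertical below 0.1 rad and linear speed of rack below 0.02 m/s and angular speed of rack below 0.15 rad/s and contact force between rack and the fingers above 1 N); the arm keeps its last pose, push and grip.
It fails at once if an egg touches the table (contact force between any of egg0, egg1, egg2 and table above 0.05 N).
It fails at once if an egg is dropped (faster than 0.5 m/s while not held by the fingers) ((contact force between egg0 and the fingers below 0.05 N and linear speed of egg0 above 0.5 m/s) or (contact force between egg1 and the fingers below 0.05 N and linear speed of egg1 above 0.5 m/s) or (contact force between egg2 and the fingers below 0.05 N and linear speed of egg2 above 0.5 m/s)).
It fails at once if the rack tilts more than 0.26 rad (angle between rack's own z axis and vertical above 0.26 rad).
It fails at once if a bystander is moved more than 30 mm or tipped (distance of any of shaker, mill, bowl, mug, jar, spoon, timer from where it was at the start of the episode above 0.03 m or angle between any of shaker, mill, bowl, mug, jar, timer's own z axis and vertical above 0.5 rad).
It also fails if it takes over 64 s, if anything falls off the work surface, if the arm or the gripper's body presses on something with over 40 N, if the wrist force passes 120 N, or if a joint passes its speed limit or range.

ROBOT

A 7-joint arm with a two-finger parallel gripper is mounted at the origin on the work surface. World frame = base frame: x ahead of the robot, y to its left, z up, the work surface at z = 0. Lengths are in m, angles in degrees, forces in N, time in s.
With the tool pointing down it reaches from about 0.375 to 0.925 m from the base axis. Payload 3.1 kg.
Tool frame: the origin (TCP) lies at the very end of the fingers, on their centre line; the grasp point (between the pads) lies 19 mm behind it; z points along the fingers, y is the line along which they close (so a half turn about z gives the same grasp; the last joint's range is limited). The gripper opens to 85 mm and grips with 20 to 120 N. Pads are 22 mm wide; open, the fingers measure 114 mm over their backs; the gripper's body (76 mm by 85 mm) begins 54 mm behind the grasp point. The pads swing forward as they close: fully open they stand 13 mm farther back than shut.
Start: joints at [61.146, 21.939, 2.515, 91.553, -1.026, 66.532, -2.859], TCP at [0.257, -0.597, 0.231] pointing down, gripper open.
Joint ranges: [-149.38, 149.38], [-23.57, 123.04], [-84.95, 90], [0, 143.3], [-89.99, 269.99], [3.08, 112.72], [-163.45, 163.45]. Speed limits (degrees/s): [159.86, 159.86, 180, 180, 180, 180, 180].

INTERFACE

Orientations are given as a 3x3 rotation matrix whose columns are the frame's x, y, z axes.
In Python, from plant import arm gives the robot as it stands. The module is installed in compiled form; this text tells all that it offers.
- The arm moves only by the tool jog_arm, never from a script. Its arguments are lists of equal length, an entry for each row: "offset": the shift along the tool's x, y, z in units of 25 mm (1.0 is 25 mm), a list of three; "roll": the turn about the tool's z in units of 6 degrees (1.0 is 6 degrees). A call has 1 to 10 rows; each row is the pose to reach, as a shift and turn from the pose commanded when the call began, along the tool's axes at that moment; what a row does not reach only later rows make up. A row lasts 1/12 s, in which the tool goes at most 41.7 mm and 7.16 degrees, less where a joint would pass 70% of its speed; a pose out of reach is approached as far as the arm can. A call with a gripper value outside its range is refused whole. "grip" is the opening, from -1 (shut) to 1 (fully open), set as the call begins (left out, the last holds). The fingers move at their own pace and stop on an object; "grip_force" is the grip in N (left out, the last holds). Time passes only in rows, so rows that repeat a pose let the fingers close. It gives the time, the measured TCP pose, the force, the opening and the grip force at its end, in the units of the state.
- arm.observe(): the state, without advancing time (a new reading comes with each control period).
- arm.camera(name): name is "scene" or "top" or "wrist"; returns the picture (384x512x3 uint8, blue, green, red); there is no depth.
- arm.calibration(name): a dict with "fx", "fy", "cx", "cy" (pixels), "dist_coeffs" ([k1, k2, p1, p2, k3] as OpenCV has them; the pictures are not rectified), "position" and "rotation" of the camera in the world. Camera axes: x right, y down, z forward; pixel columns grow to the right and rows downward; lengths in m; the calibration is good to about 2 mm. A picture is of the moment at which its call begins: read the wrist's pose just before it. calibration takes no time and is no camera call; for the wrist camera it gives the pose at the moment of the call.
- arm.job_done(): hands the job in; it is judged then, once.
The state is a dict: "t": time; "joint_positions": joint angles; "joint_velocities": joint speeds; "joint_efforts": joint torques, N m; "tool_pos": TCP position; "tcp_rot": TCP orientation; "wrist_force": force on the tool from outside, world axes, zero at the start; "torque": the same for the moment, N m; "grip_width": opening from 0.0 (shut) to 1.0 (fully open); "gripper_force": force on a finger pad.
Only numpy, scipy, OpenCV 4.12 (cv2) and the standard library are available. Lean on these libraries where they do the work, as an engineer would, in place of code of your own. Each camera call takes 0.05 s, during which the arm holds its last target. There are 200 camera calls.

## Working session

There is one attempt and no reset: what is moved stays moved. The work goes in short steps, Python scripts to look and compute and a tool call to move; the robot and the scene stay as the last step left them, time stands still between calls to the robot, and variables do not carry over. Pictures are saved under pics/ and viewed, at most 10 in all, crops included, and the job is handed in when it is done.

Besides the shell and the picture viewer there is one more tool, called after "Emit:" by a JSON object that holds its "name" and its "arguments", one argument or row to a line. jog_arm: Moves the arm, as the interface text tells. Its arguments: {"type":"object","properties":{"offset":{"type":"array"},"roll":{"type":"array"},"grip":{"type":"number"},"grip_force":{"type":"number"}},"required":["offset","roll"]}

```bash
mkdir -p pics; python3 - <<'E'
from plant import arm
import cv2,numpy as np
s=arm.observe();print(s['t'],s['tool_pos'],np.round(s['tcp_rot'],3).tolist(),s['grip_width'])
for n in('scene','top'):
    im=arm.camera(n);cv2.imwrite(f'pics/{n}0.png',im);c=arm.calibration(n);print(n,c)
E
```

```text
0.0 [ 0.25620576 -0.59632216  0.22987768] [[0.919, 0.395, -0.001], [0.395, -0.919, 0.002], [-0.0, -0.003, -1.0]] 0.9957903072845573
scene {'fx': 432.59503213391935, 'fy': 432.59503213391935, 'cx': 261.738429389604, 'cy': 192.55739607245792, 'dist_coeffs': array([-0.13541737,  0.        ,  0.        ,  0.        ,  0.        ]), 'position': array([1.26003392, 0.79923682, 1.04160803]), 'rotation': array([[-0.75306968,  0.44124547, -0.48804559],
       [ 0.65790865,  0.49768926, -0.56520934],
       [-0.00650101, -0.74673143, -0.6650939 ]])}
top {'fx': 361.4430407969448, 'fy': 361.4430407969448, 'cx': 258.0701805213018, 'cy': 193.06261839486092, 'dist_coeffs': array([0.01343771, 0.        , 0.        , 0.        , 0.        ]), 'position': array([ 0.43911333, -0.01324363,  1.08396336]), 'rotation': array([[ 0.01956114, -0.99219635,  0.12314125],
       [-0.99961596, -0.02182653, -0.01707451],
       [ 0.01962902, -0.12275996, -0.99224226]])}
```

View pics/top0.png

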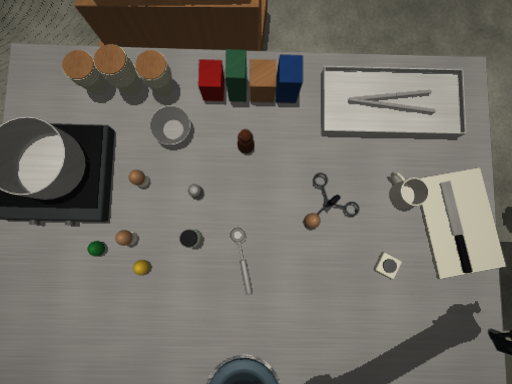

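View pics/scene0.png

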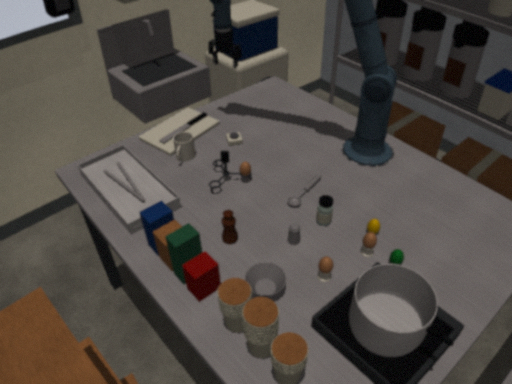

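Top view: brown eggs at (137,177) and (124,238) are in the cups. The green (96,249) and yellow (142,268) ones are decoys. The third brown egg (312,221) sits in the rack, whose empty rings are at (320,181) and (351,209). The targets are the two brown eggs in cups, and I'll confirm that with an enlarged crop while measuring.

```bash
cat > h.py <<'E'
from plant import arm
import cv2,numpy as np
def ray(n,px,c=None):
    c=c or arm.calibration(n)
    K=np.array([[c['fx'],0,c['cx']],[0,c['fy'],c['cy']],[0,0,1]])
    p=cv2.undistortPoints(np.array([[px]],float),K,np.array(c['dist_coeffs']))[0,0]
    d=np.array(c['rotation'])@[p[0],p[1],1]
    return np.array(c['position']),d/np.linalg.norm(d)
def onz(n,px,z,c=None):
    o,d=ray(n,px,c);return o+d*(z-o[2])/d[2]
def tri(a,b):
    (o,d),(p,e)=a,b
    k=np.linalg.lstsq(np.c_[d,-e],p-o,rcond=None)[0]
    P,Q=o+d*k[0],p+e*k[1];return (P+Q)/2,np.linalg.norm(P-Q)
def blobs(m,amin=30):
    n,l,st,ce=cv2.connectedComponentsWithStats(m.astype(np.uint8))
    return [(tuple(np.round(ce[i],1)),st[i,4]) for i in range(1,n) if st[i,4]>=amin]
def brown(im):
    h=cv2.cvtColor(im,cv2.COLOR_BGR2HSV);return (h[...,0]>=3)&(h[...,0]<=14)&(h[...,1]>85)&(h[...,2]>60)
E
python3 - <<'E'
from h import *
t=cv2.imread('pics/top0.png');s=cv2.imread('pics/scene0.png')
bt=[b for b in blobs(brown(t)) if b[1]<400 and b[0][1]>120];bs=[b for b in blobs(brown(s)) if b[1]<500 and b[0][1]>120]
print(bt);print(bs)
for b,_ in bt:
    print(b,onz('top',b,.055))
    for q,_ in bs:
        P,e=tri(ray('top',b),ray('scene',q))
        if e<.015:print('  ',q,P.round(4),e.round(4))
for nm,p,z in[('ringA',(320,181),.03),('ringB',(351,209),.03),('tab',(333,201),.13),('egg2',(312,221),.06),('shaker',(195,190),.07),('jar',(189,238),.1),('yellow',(142,268),.055),('green',(96,249),.055)]:print(nm,onz('top',p,z).round(4))
a=cv2.resize(t[160:285,80:220],None,fx=4,fy=4,interpolation=2)
b=cv2.resize(t[165:240,295:370],None,fx=6.6667,fy=6.6667,interpolation=2)[:500]
cv2.imwrite('pics/a.png',a);cv2.imwrite('pics/b.png',b)
E
```

```text
[((np.float64(244.1), np.float64(133.8)), np.int32(84)), ((np.float64(136.4), np.float64(176.9)), np.int32(179)), ((np.float64(312.1), np.float64(220.1)), np.int32(170)), ((np.float64(123.5), np.float64(237.5)), np.int32(185))]
[((np.float64(244.8), np.float64(167.6)), np.int32(104)), ((np.float64(165.3), np.float64(230.5)), np.int32(283)), ((np.float64(369.4), np.float64(239.8)), np.int32(159)), ((np.float64(325.5), np.float64(264.5)), np.int32(175)), ((np.float64(130.4), np.float64(378.9)), np.int32(93))]
(np.float64(244.1), np.float64(133.8)) [0.74054798 0.01332909 0.055     ]
(np.float64(136.4), np.float64(176.9)) [0.60574541 0.31809666 0.055     ]
   (np.float64(325.5), np.float64(264.5)) [0.6049 0.3191 0.0548] 0.0025
(np.float64(312.1), np.float64(220.1)) [ 0.49256832 -0.18645028  0.055     ]
   (np.float64(244.8), np.float64(167.6)) [ 0.4919 -0.1859  0.0542] 0.002
(np.float64(123.5), np.float64(237.5)) [0.43316917 0.34338976 0.055     ]
   (np.float64(369.4), np.float64(239.8)) [0.4325 0.3443 0.0546] 0.0019
ringA [ 0.6099 -0.214   0.03  ]
ringB [ 0.5288 -0.305   0.03  ]
tab [ 0.5406 -0.2295  0.13  ]
egg2 [ 0.4898 -0.1853  0.06  ]
shaker [0.5697 0.1473 0.07  ]
jar [0.4354 0.1532 0.1   ]
yellow [0.3502 0.287  0.055 ]
green [0.4001 0.417  0.055 ]
```

View pics/a.png

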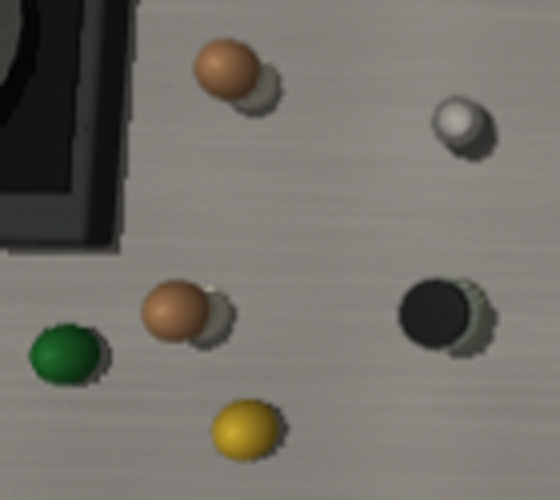

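View pics/b.png

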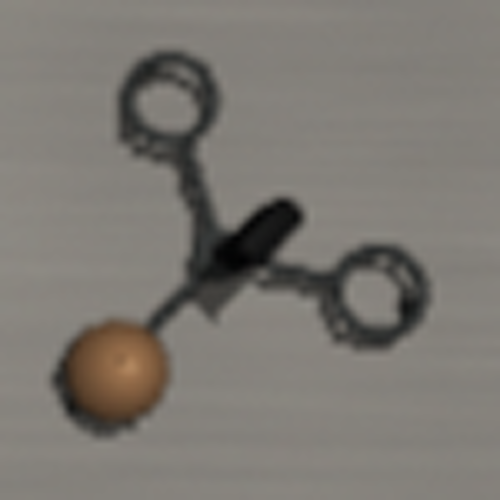

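Crops: egg0 at top (137,177) and egg1 at (124,238) are plain brown and stand in white cups, so these are the ones meant. The rack's empty rings are centred at (320.2,179.7) and (351.5,209.2). Its axis works out at (0.5445,-0.2357) with a yaw of about 137°. I'll write a move planner next.

```bash
cat >> h.py <<'E'
def go(x,y,z,ang=None):
    s=arm.observe();R=np.array(s['tcp_rot']);d=R.T@(np.array([x,y,z])-s['tool_pos'])/.025
    a=np.degrees(np.arctan2(R[1,1],R[0,1]));r=0
    if ang is not None:r=-(((ang-a+90)%180)-90)/6
    print('t %.2f at'%s['t'],np.round(s['tool_pos'],4),'yang %.1f'%a,'j7 %.0f'%s['joint_positions'][6],'| off',d.round(2),'roll %.2f'%r)
E
python3 - <<'E'
from h import *
A=onz('top',(320.2,179.7),.03)[:2];B=onz('top',(351.5,209.2),.03)[:2];E=np.array([.492,-.186])
c=(A+B+E)/3;print(c,[(np.linalg.norm(p-c),np.degrees(np.arctan2(*(p-c)[::-1]))) for p in(E,B,A)])
go(.605,.319,.23,-15)
E
```

```text
[ 0.54468582 -0.23569152] [(np.float64(0.07242266577485548), np.float64(136.67528932600672)), (np.float64(0.07270057727449965), np.float64(-103.07986641751513)), (np.float64(0.07229332024106251), np.float64(16.98869539163742))]
t 0.10 at [ 0.2562 -0.5964  0.23  ] yang -66.7 j7 -3 | off [ 27.27 -28.13   0.06] roll -8.62
```

Emit:
{"name": "jog_arm", "arguments": {
  "offset": [
    [27.27,-28.13,0],
    [27.27,-28.13,0],
    [27.27,-28.13,0],
    [27.27,-28.13,0],
    [27.27,-28.13,0],
    [27.27,-28.13,0],
    [27.27,-28.13,0],
    [27.27,-28.13,0],
    [27.27,-28.13,0],
    [27.27,-28.13,0]
  ],
  "roll": [0,0,0,0,0,0,0,0,0,0],
  "grip": 0.7
}}

```text
t: 0.93
tool_pos: [0.4048, -0.2058, 0.231]
tcp_rot: [[0.919, 0.395, -0.0], [0.395, -0.919, -0.0], [-0.0, -0.0, -1.0]]
wrist_force: [0.9, -0.4, -0.3]
grip_width: 0.851
gripper_force: 0.0
```

```bash
python3 -c "
from h import *
go(.605,.319,.23,-15)"
```

```text
t 0.93 at [ 0.4048 -0.2058  0.231 ] yang -66.8 j7 -45 | off [ 15.64 -16.13   0.03] roll -8.63
```

Emit:
{"name": "jog_arm", "arguments": {
  "offset": [
    [15.6,-16.1,0],
    [15.6,-16.1,0],
    [15.6,-16.1,0],
    [15.6,-16.1,0],
    [15.6,-16.1,0],
    [15.6,-16.1,0],
    [15.6,-16.1,0],
    [15.6,-16.1,0],
    [15.6,-16.1,0],
    [15.6,-16.1,0]
  ],
  "roll": [-8.63,-8.63,-8.63,-8.63,-8.63,-8.63,-8.63,-8.63,-8.63,-8.63]
}}

```text
t: 1.77
tool_pos: [0.5533, 0.183, 0.2308]
tcp_rot: [[0.259, 0.966, -0.001], [0.966, -0.259, -0.001], [-0.001, -0.001, -1.0]]
wrist_force: [1.0, -0.3, 0.5]
grip_width: 0.852
gripper_force: 0.0
```

```bash
python3 -c "
from h import *
go(.605,.319,.2,-15)"
```

```text
t 1.77 at [0.5533 0.183  0.2308] yang -15.0 j7 -46 | off [5.79 0.59 1.23] roll 0.00
```

Emit:
{"name": "jog_arm", "arguments": {
  "offset": [
    [5.8,0.6,0],
    [5.8,0.6,0],
    [5.8,0.6,0],
    [5.8,0.6,0],
    [5.8,0.6,0],
    [5.8,0.6,0]
  ],
  "roll": [0,0,0,0,0,0]
}}

```text
t: 2.27
tool_pos: [0.604, 0.3196, 0.2301]
tcp_rot: [[0.255, 0.967, -0.002], [0.967, -0.255, 0.0], [-0.001, -0.002, -1.0]]
wrist_force: [0.0, -0.6, -0.6]
grip_width: 0.852
gripper_force: 0.0
```

```bash
python3 - <<'E'
from h import *
c=arm.calibration('wrist');im=arm.camera('wrist');cv2.imwrite('pics/w1.png',im)
print(c['position'],np.round(c['rotation'],2).tolist())
for b,a in blobs(brown(im),300):print(b,a,onz('wrist',b,.055,c))
go(.605,.319,.031,-15)
E
```

```text
[0.62322017 0.39301447 0.3723111 ] [[0.97, -0.24, -0.08], [-0.25, -0.92, -0.29], [-0.0, 0.3, -0.95]]
(np.float64(254.4), np.float64(175.8)) 919 [0.60439873 0.31787048 0.055     ]
(np.float64(117.1), np.float64(191.3)) 1042 [0.43178986 0.34272091 0.055     ]
(np.float64(385.3), np.float64(359.8)) 1192 [ 0.73109103 -0.02869238  0.055     ]
t 2.32 at [0.6047 0.3172 0.2302] yang -14.9 j7 -58 | off [0.09 0.   7.97] roll 0.01
```

View pics/w1.png

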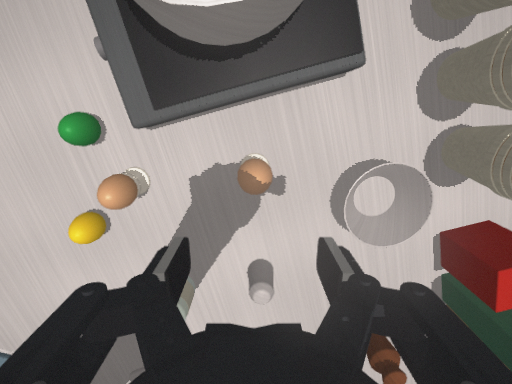

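The wrist view shows egg0 at (254,176), egg1 at (117,191), and the decoys at (80,128) and (88,227). The positions agree with the earlier ones to about 1 mm. I'll descend on egg0.

Emit:
{"name": "jog_arm", "arguments": {
  "offset": [
    [0.05,0,1.4],
    [0.05,0,2.8],
    [0.05,0,4.2],
    [0.05,0,5.4],
    [0.05,0,6.4],
    [0.05,0,7.2],
    [0.05,0,7.7],
    [0.05,0,7.95],
    [0.05,0,7.95],
    [0.05,0,7.95]
  ],
  "roll": [0,0,0,0,0,0,0,0,0,0]
}}

```text
t: 3.15
tool_pos: [0.6064, 0.3185, 0.0336]
tcp_rot: [[0.259, 0.966, 0.001], [0.966, -0.259, 0.0], [0.001, 0.001, -1.0]]
wrist_force: [-0.7, 0.1, -0.1]
grip_width: 0.852
gripper_force: 0.0
```

Emit:
{"name": "jog_arm", "arguments": {
  "offset": [
    [0,0,0],
    [0,0,0],
    [0,0,0],
    [0,0,0],
    [0,0,0],
    [0,0,0],
    [0,0,0],
    [0,0,0]
  ],
  "roll": [0,0,0,0,0,0,0,0],
  "grip": -0.5,
  "grip_force": 25
}}

```text
t: 3.82
tool_pos: [0.6057, 0.3201, 0.0347]
tcp_rot: [[0.258, 0.966, 0.001], [0.966, -0.258, 0.001], [0.001, 0.001, -1.0]]
wrist_force: [-1.9, -1.0, 5.0]
grip_width: 0.497
gripper_force: 24.9
```

Emit:
{"name": "jog_arm", "arguments": {
  "offset": [
    [0,0,-0.1],
    [0,0,-0.3],
    [0,0,-0.6],
    [0,0,-1],
    [0,0,-1.4],
    [0,0,-1.8],
    [0,0,-2],
    [0,0,-2],
    [0,0,-2],
    [0,0,-2]
  ],
  "roll": [0,0,0,0,0,0,0,0,0,0]
}}

```text
t: 4.65
tool_pos: [0.6052, 0.3186, 0.0822]
tcp_rot: [[0.258, 0.966, -0.001], [0.966, -0.258, -0.0], [-0.001, -0.0, -1.0]]
wrist_force: [0.4, 0.2, -1.0]
grip_width: 0.493
gripper_force: 25.4
```

```bash
python3 - <<'E'
from h import *
im=arm.camera('scene');t=arm.camera('top')
cv2.imwrite('pics/g1.png',cv2.resize(im[180:320,240:440],None,fx=4,fy=4,interpolation=2))
print(arm.observe()['gripper_force'],arm.observe()['wrist_force'])
for n,i in(('scene',im),('top',t)):print(n,[b for b in blobs(brown(i)) if b[1]<500])
go(.605,.319,.23,-15)
E
```

```text
25.44165931509383 [0.48328142 0.17307842 0.42420612]
scene [((np.float64(244.8), np.float64(167.8)), np.int32(106)), ((np.float64(227.3), np.float64(212.8)), np.int32(31)), ((np.float64(165.4), np.float64(230.7)), np.int32(295)), ((np.float64(369.3), np.float64(239.8)), np.int32(157)), ((np.float64(328.6), np.float64(254.6)), np.int32(72)), ((np.float64(130.4), np.float64(379.0)), np.int32(93))]
top [((np.float64(244.1), np.float64(134.4)), np.int32(101)), ((np.float64(134.5), np.float64(174.0)), np.int32(100)), ((np.float64(312.0), np.float64(220.2)), np.int32(172))]
t 4.75 at [0.6049 0.3186 0.0817] yang -15.0 j7 -62 | off [ 0.01 -0.01 -5.93] roll 0.01
```

View pics/g1.png

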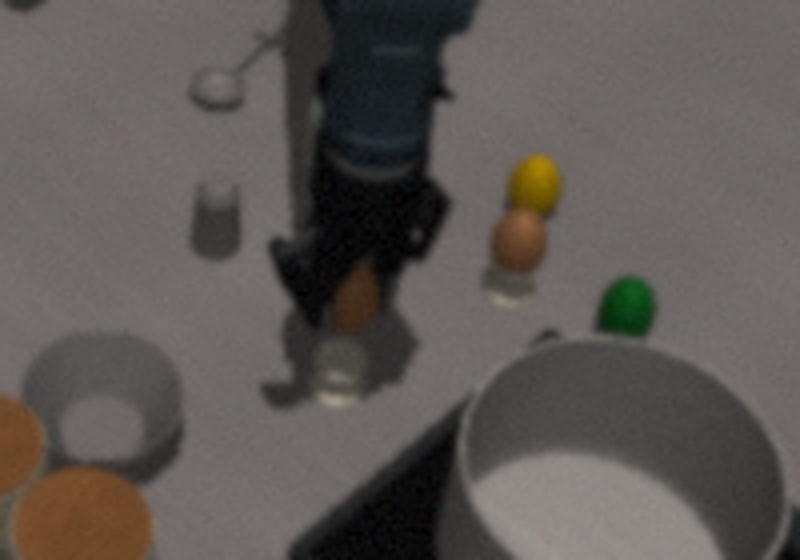

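Egg0 is held upright between the pads, clear of its cup (bottom at about (350,330) in the crop). I'll carry it to ring A.

```bash
python3 - <<'E'
from h import *
o,d=ray('scene',(327.7,262.5))
# point on ray nearest to the vertical axis through the grip centre
n=np.array([.605,.3186,0]);k=((n-o)[:2]@d[:2])/(d[:2]@d[:2]);print('egg bottom',o+k*d)
go(.6136,-.2148,.2,-73.1)
E
```

```text
egg bottom [0.6008859  0.32430993 0.06539629]
t 4.75 at [0.6049 0.3186 0.0817] yang -15.0 j7 -62 | off [-20.53   5.84  -4.72] roll 9.69
```

Emit:
{"name": "jog_arm", "arguments": {
  "offset": [
    [0,0,-0.5],
    [0,0,-1.2],
    [0,0,-2.1],
    [0,0,-3],
    [0,0,-3.9],
    [-0.3,0,-4.5],
    [-1,0,-4.75],
    [-2,0,-4.75],
    [-3.2,0,-4.75],
    [-4.5,0,-4.75]
  ],
  "roll": [0,0,0,0,0,0,0,0,0,0]
}}

```text
t: 5.58
tool_pos: [0.5756, 0.21, 0.2018]
tcp_rot: [[0.256, 0.967, 0.0], [0.967, -0.256, 0.001], [0.001, 0.0, -1.0]]
wrist_force: [1.1, -0.7, -0.5]
grip_width: 0.501
gripper_force: 25.5
```

```bash
python3 - <<'E'
from h import *
go(.6136,-.2148,.2,-73.1)
E
```

```text
t 5.58 at [0.5756 0.21   0.2018] yang -14.9 j7 -50 | off [-16.03   5.82   0.06] roll 9.71
```

Emit:
{"name": "jog_arm", "arguments": {
  "offset": [
    [-1.4,0.5,0],
    [-2.8,1,0],
    [-4.2,1.5,0],
    [-5.6,2,0],
    [-7,2.5,0],
    [-8.4,3,0],
    [-9.8,3.5,0],
    [-11.2,4,0],
    [-12.5,4.5,0],
    [-13.6,5,0]
  ],
  "roll": [1,2,3,4,5,6,7,8,9,9.71]
}}

```text
t: 6.42
tool_pos: [0.6081, -0.1544, 0.2016]
tcp_rot: [[0.96, 0.281, -0.001], [0.281, -0.96, -0.001], [-0.001, 0.001, -1.0]]
wrist_force: [0.0, 0.2, -0.7]
grip_width: 0.497
gripper_force: 25.5
```

```bash
python3 - <<'E'
from h import *
go(.6136,-.2148,.2,-73.1)
E
```

```text
t 6.42 at [ 0.6081 -0.1544  0.2016] yang -73.7 j7 -69 | off [-0.47  2.38  0.07] roll -0.09
```

Emit:
{"name": "jog_arm", "arguments": {
  "offset": [
    [-0.1,0.7,0],
    [-0.3,1.4,0],
    [-0.4,2,0],
    [-0.45,2.35,0],
    [-0.47,2.38,0],
    [-0.47,2.38,0.5],
    [-0.47,2.38,1.2],
    [-0.47,2.38,2],
    [-0.47,2.38,2.5],
    [-0.47,2.38,2.5]
  ],
  "roll": [0,0,-0.1,-0.1,-0.1,-0.1,-0.1,-0.1,-0.1,-0.1]
}}

```text
t: 7.25
tool_pos: [0.6121, -0.2079, 0.1341]
tcp_rot: [[0.954, 0.301, -0.008], [0.301, -0.954, 0.004], [-0.007, -0.006, -1.0]]
wrist_force: [-0.8, 0.6, 0.2]
grip_width: 0.497
gripper_force: 25.5
```

```bash
python3 - <<'E'
from h import *
im=arm.camera('scene');c=arm.calibration('wrist');w=arm.camera('wrist')
s=cv2.resize(im[120:220,170:290],None,fx=5,fy=5,interpolation=2)
w=cv2.resize(w,None,fx=.39,fy=.39,interpolation=3)
out=np.zeros((500,800,3),np.uint8);out[:,:600]=s;out[:w.shape[0],600:600+w.shape[1]]=w
cv2.imwrite('pics/p1.png',out)
print([b for b in blobs(brown(im),20) if b[1]<500])
go(.6136,-.2148,.05,-73.1)
E
```

```text
[((np.float64(211.7), np.float64(156.3)), np.int32(49)), ((np.float64(245.0), np.float64(167.6)), np.int32(103)), ((np.float64(226.7), np.float64(212.4)), np.int32(27)), ((np.float64(165.4), np.float64(230.6)), np.int32(286)), ((np.float64(369.4), np.float64(239.6)), np.int32(155)), ((np.float64(130.4), np.float64(379.0)), np.int32(98))]
t 7.35 at [ 0.6149 -0.2093  0.1379] yang -72.5 j7 -64 | off [-0.11  0.2   3.52] roll 0.09
```

View pics/p1.png

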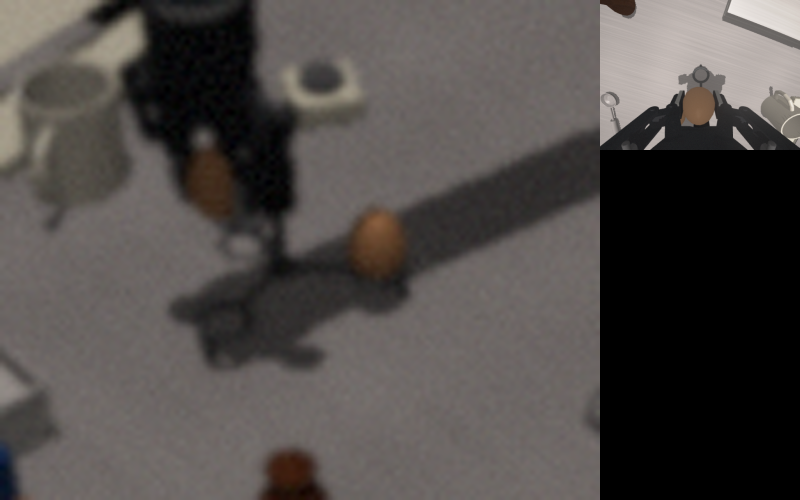

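The scene crop shows the held egg at (210,182), roughly upright, above the empty ring at (240,240). Egg2 is undisturbed at (378,243).

```bash
python3 - <<'E'
from h import *
for px,n in(((211.9,156.4),[.6149,-.2093]),((244.9,167.6),[.492,-.186])):
    o,d=ray('scene',px);k=((np.array(n)-o[:2])@d[:2])/(d[:2]@d[:2]);print(o+k*d)
go(.6136,-.2148,.06,-73.1)
E
```

```text
[ 0.6136682  -0.20850992  0.1536409 ]
[ 0.4908069  -0.1850676   0.05386364]
t 7.35 at [ 0.6149 -0.2093  0.1379] yang -72.5 j7 -64 | off [-0.11  0.2   3.12] roll 0.09
```

Emit:
{"name": "jog_arm", "arguments": {
  "offset": [
    [-0.11,0.2,0.3],
    [-0.11,0.2,0.9],
    [-0.11,0.2,1.6],
    [-0.11,0.2,2.2],
    [-0.11,0.2,2.6],
    [-0.11,0.2,2.8],
    [-0.11,0.2,2.8],
    [-0.11,0.2,2.8],
    [-0.11,0.2,2.8],
    [-0.11,0.2,2.8]
  ],
  "roll": [0,0,0,0,0,0,0,0,0,0]
}}

```text
t: 8.18
tool_pos: [0.6153, -0.2167, 0.0702]
tcp_rot: [[0.954, 0.299, 0.002], [0.299, -0.954, -0.001], [0.002, 0.001, -1.0]]
wrist_force: [-0.5, 0.0, 0.3]
grip_width: 0.498
gripper_force: 25.5
```

```bash
python3 - <<'E'
from h import *
go(.6136,-.2148,.04,-73.1);print(arm.observe()['wrist_force'])
E
```

```text
t 8.18 at [ 0.6153 -0.2167  0.0702] yang -72.6 j7 -64 | off [-0.04 -0.09  1.21] roll 0.08
[-0.49931339  0.0053106   0.33888106]
```

Emit:
{"name": "jog_arm", "arguments": {
  "offset": [
    [-0.04,-0.09,0.2],
    [-0.04,-0.09,0.4],
    [-0.04,-0.09,0.6],
    [-0.04,-0.09,0.8],
    [-0.04,-0.09,0.9],
    [-0.04,-0.09,1.0],
    [-0.04,-0.09,1.0],
    [-0.04,-0.09,1.0],
    [-0.04,-0.09,1.0]
  ],
  "roll": [0,0,0,0,0,0,0,0,0]
}}

```text
t: 8.93
tool_pos: [0.6128, -0.2146, 0.044]
tcp_rot: [[0.954, 0.299, 0.0], [0.299, -0.954, -0.0], [0.0, 0.0, -1.0]]
wrist_force: [0.7, 0.5, -0.7]
grip_width: 0.498
gripper_force: 25.5
```

Emit:
{"name": "jog_arm", "arguments": {
  "offset": [
    [0,0,0.05],
    [0,0,0.1],
    [0,0,0.15],
    [0,0,0.2],
    [0,0,0.2],
    [0,0,0.2]
  ],
  "roll": [0,0,0,0,0,0]
}}

```text
t: 9.43
tool_pos: [0.6124, -0.2145, 0.0386]
tcp_rot: [[0.954, 0.299, -0.0], [0.299, -0.954, 0.0], [-0.0, -0.0, -1.0]]
wrist_force: [-1.2, -0.5, -0.9]
grip_width: 0.498
gripper_force: 25.5
```

Emit:
{"name": "jog_arm", "arguments": {
  "offset": [
    [0,0,0.05],
    [0,0,0.1],
    [0,0,0.1],
    [0,0,0.1]
  ],
  "roll": [0,0,0,0]
}}

```text
t: 9.77
tool_pos: [0.6124, -0.2145, 0.0361]
tcp_rot: [[0.954, 0.299, -0.0], [0.299, -0.954, 0.0], [-0.0, -0.0, -1.0]]
wrist_force: [0.2, 0.1, 0.1]
grip_width: 0.498
gripper_force: 25.5
```

Emit:
{"name": "jog_arm", "arguments": {
  "offset": [
    [0,0,0.05],
    [0,0,0.1],
    [0,0,0.1],
    [0,0,0.1]
  ],
  "roll": [0,0,0,0]
}}

```text
t: 10.1
tool_pos: [0.6127, -0.2146, 0.0338]
tcp_rot: [[0.954, 0.299, 0.0], [0.299, -0.954, -0.0], [0.0, 0.0, -1.0]]
wrist_force: [0.5, 0.6, -0.5]
grip_width: 0.502
gripper_force: 25.6
```

Emit:
{"name": "jog_arm", "arguments": {
  "offset": [
    [0,0,0.05],
    [0,0,0.1],
    [0,0,0.1],
    [0,0,0.1]
  ],
  "roll": [0,0,0,0]
}}

```text
t: 10.43
tool_pos: [0.6138, -0.2143, 0.0324]
tcp_rot: [[0.954, 0.299, 0.002], [0.299, -0.954, -0.0], [0.002, 0.001, -1.0]]
wrist_force: [1.4, -0.5, 4.4]
grip_width: 0.502
gripper_force: 25.8
```

```bash
python3 - <<'E'
from h import *
F=[]
for n in('scene','top'):
    im=arm.camera(n);F.append(arm.observe()['wrist_force'])
    print(n,[b for b in blobs(brown(im),20) if b[1]<500])
    if n=='scene':i2=im
print(np.round(F,1));o=arm.observe();print(o['grip_width'])
for px,q in(((211.9,180),[.6127,-.2146]),):pass
cv2.imwrite('pics/p2.png',cv2.resize(i2[120:220,170:290],None,fx=5,fy=5,interpolation=2))
E
```

```text
scene [((np.float64(245.1), np.float64(167.7)), np.int32(108)), ((np.float64(212.8), np.float64(178.1)), np.int32(36)), ((np.float64(226.2), np.float64(212.8)), np.int32(24)), ((np.float64(165.4), np.float64(230.5)), np.int32(294)), ((np.float64(369.4), np.float64(239.8)), np.int32(165)), ((np.float64(130.1), np.float64(379.0)), np.int32(97))]
top [((np.float64(244.2), np.float64(134.5)), np.int32(104)), ((np.float64(312.0), np.float64(220.1)), np.int32(175)), ((np.float64(123.5), np.float64(237.4)), np.int32(186))]
[[-0.1  2.   4.6]
 [ 0.2  0.8  3.9]]
0.4958548868392648
```

View pics/p2.png

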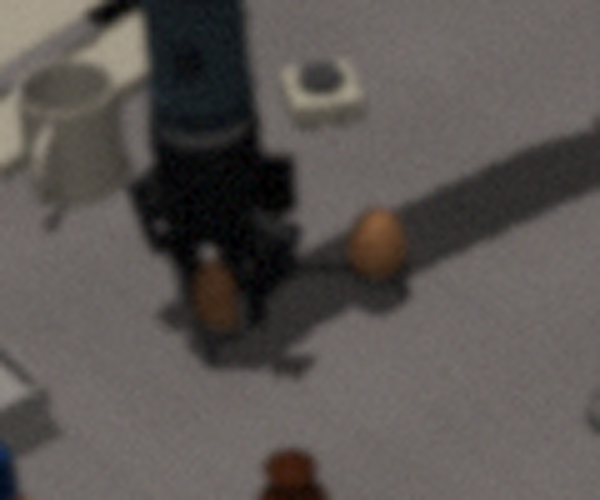

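The egg sits in ring A, at (213,298) in the crop, with a steady 4 N contact force. I'll release it and retreat.

Emit:
{"name": "jog_arm", "arguments": {
  "offset": [
    [0,0,0],
    [0,0,0],
    [0,0,0],
    [0,0,0]
  ],
  "roll": [0,0,0,0],
  "grip": 0.15
}}

```text
t: 10.87
tool_pos: [0.6114, -0.2147, 0.0303]
tcp_rot: [[0.954, 0.298, -0.002], [0.298, -0.954, 0.0], [-0.002, -0.001, -1.0]]
wrist_force: [-0.0, -0.0, -0.4]
grip_width: 0.576
gripper_force: 0.0
```

Emit:
{"name": "jog_arm", "arguments": {
  "offset": [
    [0,0,0],
    [0,0,0],
    [0,0,-0.3],
    [0,0,-0.8],
    [0,0,-1.5],
    [0,0,-2.5],
    [0,0,-3.5],
    [0,0,-4.5],
    [0,0,-5.5],
    [0,0,-6]
  ],
  "roll": [0,0,0,0,0,0,0,0,0,0],
  "grip": 0.5
}}

```text
t: 11.7
tool_pos: [0.6151, -0.2151, 0.1869]
tcp_rot: [[0.954, 0.299, 0.007], [0.299, -0.954, -0.002], [0.006, 0.004, -1.0]]
wrist_force: [0.5, -1.0, 0.6]
grip_width: 0.75
gripper_force: 0.0
```

```bash
python3 - <<'E'
from h import *
c=arm.calibration('wrist');w=arm.camera('wrist');s=arm.camera('scene');t=arm.camera('top')
S=[b[0] for b in blobs(brown(s)) if b[1]<500];print([b for b in blobs(brown(s)) if b[1]<500])
for b,a in blobs(brown(t),20):
    if a<400 and b[1]>150:
        print('top',b,a,onz('top',b,.055).round(4),[tri(ray('top',b),ray('scene',q))[0].round(4) for q in S if tri(ray('top',b),ray('scene',q))[1]<.006])
print('wrist',[(b,a,onz('wrist',b,.055,c).round(4)) for b,a in blobs(brown(w),300)])
go(.432,.343,.2,-15)
E
```

```text
[((np.float64(244.9), np.float64(167.7)), np.int32(109)), ((np.float64(213.5), np.float64(178.6)), np.int32(97)), ((np.float64(165.4), np.float64(230.6)), np.int32(292)), ((np.float64(369.4), np.float64(239.8)), np.int32(160)), ((np.float64(130.4), np.float64(379.0)), np.int32(92))]
top (np.float64(321.5), np.float64(180.0)) 123 [ 0.6089 -0.2136  0.055 ] [array([ 0.6107, -0.2156,  0.0484])]
top (np.float64(312.0), np.float64(220.1)) 170 [ 0.4926 -0.1862  0.055 ] [array([ 0.4918, -0.1855,  0.0539])]
top (np.float64(123.5), np.float64(237.5)) 184 [0.4332 0.3434 0.055 ] [array([0.4325, 0.3443, 0.0546])]
wrist [((np.float64(39.5), np.float64(14.7)), np.int32(416), array([0.7127, 0.0219, 0.055 ])), ((np.float64(250.6), np.float64(184.3)), np.int32(1163), array([ 0.6151, -0.2135,  0.055 ])), ((np.float64(204.8), np.float64(272.9)), np.int32(742), array([ 0.4941, -0.1937,  0.055 ]))]
t 11.85 at [ 0.6135 -0.2148  0.1832] yang -72.6 j7 -63 | off [ -0.27 -23.46  -0.72] roll -9.60
```

Egg0 is seated in ring A at about (0.614,-0.214), and the rack is unmoved. Next is egg1.

Emit:
{"name": "jog_arm", "arguments": {
  "offset": [
    [0,0,-0.7],
    [-0.3,-1.6,-0.7],
    [-0.3,-3.2,-0.7],
    [-0.3,-4.8,-0.7],
    [-0.3,-6.4,-0.7],
    [-0.3,-8,-0.7],
    [-0.3,-9.6,-0.7],
    [-0.3,-11.2,-0.7],
    [-0.3,-12.8,-0.7],
    [-0.3,-14.4,-0.7]
  ],
  "roll": [0,-1,-2,-3,-4,-5,-6,-7,-8,-9.6]
}}

```text
t: 12.68
tool_pos: [0.4954, 0.1278, 0.1967]
tcp_rot: [[0.295, 0.955, -0.004], [0.955, -0.295, -0.001], [-0.002, -0.003, -1.0]]
wrist_force: [1.3, 0.2, 0.9]
grip_width: 0.75
gripper_force: 0.0
```

```bash
python3 - <<'E'
from h import *
go(.432,.343,.2,-15)
E
```

```text
t 12.68 at [0.4954 0.1278 0.1967] yang -17.2 j7 -43 | off [ 7.48 -4.96 -0.13] roll -0.36
```

Emit:
{"name": "jog_arm", "arguments": {
  "offset": [
    [1.4,-0.9,0],
    [2.8,-1.8,0],
    [4.2,-2.7,0],
    [5.4,-3.5,0],
    [6.4,-4.2,0],
    [7.2,-4.7,0],
    [7.5,-4.95,0],
    [7.5,-4.95,0],
    [7.5,-4.95,0],
    [7.5,-4.95,0]
  ],
  "roll": [-0.3,-0.3,-0.3,-0.3,-0.3,-0.3,-0.3,-0.3,-0.3,-0.3]
}}

```text
t: 13.52
tool_pos: [0.437, 0.3399, 0.1977]
tcp_rot: [[0.273, 0.962, -0.001], [0.962, -0.273, -0.003], [-0.003, -0.0, -1.0]]
wrist_force: [0.3, -0.3, -0.5]
grip_width: 0.754
gripper_force: 0.0
```

```bash
python3 - <<'E'
from h import *
c=arm.calibration('wrist');im=arm.camera('wrist')
for b,a in blobs(brown(im),300):print(b,a,onz('wrist',b,.055,c))
go(.432,.343,.0325,-15)
E
```

```text
(np.float64(248.9), np.float64(179.7)) 1143 [0.4325424  0.34282357 0.055     ]
(np.float64(486.8), np.float64(321.1)) 955 [0.69490136 0.0579352  0.055     ]
t 13.57 at [0.4373 0.3398 0.1979] yang -15.9 j7 -69 | off [ 0.08 -0.24  6.62] roll -0.15
```

Emit:
{"name": "jog_arm", "arguments": {
  "offset": [
    [0.08,-0.23,0.5],
    [0.08,-0.23,1.5],
    [0.08,-0.23,2.8],
    [0.08,-0.23,4],
    [0.08,-0.23,5],
    [0.08,-0.23,5.8],
    [0.08,-0.23,6.4],
    [0.08,-0.23,6.6],
    [0.08,-0.23,6.6],
    [0.08,-0.23,6.6]
  ],
  "roll": [0,0,0,0,0,0,0,0,0,0]
}}

```text
t: 14.4
tool_pos: [0.4316, 0.3465, 0.0343]
tcp_rot: [[0.27, 0.963, 0.001], [0.963, -0.271, 0.001], [0.001, 0.001, -1.0]]
wrist_force: [-0.2, 0.5, 1.0]
grip_width: 0.75
gripper_force: 0.0
```

Emit:
{"name": "jog_arm", "arguments": {
  "offset": [
    [0,0,0],
    [0,0,0],
    [0,0,0],
    [0,0,0],
    [0,0,0],
    [0,0,0],
    [0,0,0],
    [0,0,0]
  ],
  "roll": [0,0,0,0,0,0,0,0],
  "grip": -0.5,
  "grip_force": 25
}}

```text
t: 15.07
tool_pos: [0.4342, 0.3469, 0.036]
tcp_rot: [[0.271, 0.963, 0.005], [0.963, -0.271, 0.002], [0.003, 0.005, -1.0]]
wrist_force: [2.9, -1.8, 5.7]
grip_width: 0.494
gripper_force: 25.3
```

Emit:
{"name": "jog_arm", "arguments": {
  "offset": [
    [0,0,-0.1],
    [0,0,-0.3],
    [0,0,-0.6],
    [0,0,-1.1],
    [0,0,-1.8],
    [0,0,-2.6],
    [0,0,-3.5],
    [0,0,-4.5],
    [0,0,-5.5],
    [0,0,-6.5]
  ],
  "roll": [0,0,0,0,0,0,0,0,0,0]
}}

```text
t: 15.9
tool_pos: [0.4299, 0.3465, 0.198]
tcp_rot: [[0.269, 0.963, -0.001], [0.963, -0.269, 0.0], [-0.0, -0.001, -1.0]]
wrist_force: [-1.3, 0.3, -1.0]
grip_width: 0.497
gripper_force: 25.5
```

```bash
python3 - <<'E'
from h import *
im=arm.camera('scene');print([b for b in blobs(brown(im),20) if b[1]<500])
go(.5283,-.3059,.2,-13.1)
E
```

```text
[((np.float64(244.9), np.float64(167.8)), np.int32(107)), ((np.float64(213.8), np.float64(178.5)), np.int32(107)), ((np.float64(381.9), np.float64(201.6)), np.int32(71)), ((np.float64(165.3), np.float64(230.6)), np.int32(290)), ((np.float64(130.5), np.float64(378.9)), np.int32(101))]
t 15.95 at [0.4326 0.3493 0.2037] yang -15.6 j7 -70 | off [-24.22  10.73   0.03] roll -0.41
```

Emit:
{"name": "jog_arm", "arguments": {
  "offset": [
    [-0.5,0.2,0],
    [-1.4,0.6,0],
    [-2.7,1.2,0],
    [-4.1,1.8,0],
    [-5.5,2.4,0],
    [-6.9,3,0],
    [-8.3,3.6,0],
    [-9.7,4.3,0],
    [-11.1,4.9,0],
    [-12.5,5.5,0]
  ],
  "roll": [-0.2,-0.4,-0.4,-0.4,-0.4,-0.4,-0.4,-0.4,-0.4,-0.4]
}}

```text
t: 16.78
tool_pos: [0.4786, 0.0071, 0.1969]
tcp_rot: [[0.228, 0.974, 0.001], [0.974, -0.228, 0.0], [0.0, 0.001, -1.0]]
wrist_force: [0.5, -0.0, -0.6]
grip_width: 0.502
gripper_force: 25.5
```

```bash
python3 - <<'E'
from h import *
go(.5283,-.3059,.2,-13.1)
E
```

```text
t 16.78 at [0.4786 0.0071 0.1969] yang -13.2 j7 -23 | off [-11.74   4.79  -0.12] roll -0.02
```

Emit:
{"name": "jog_arm", "arguments": {
  "offset": [
    [-1.4,0.6,-0.1],
    [-2.8,1.2,-0.1],
    [-4.2,1.8,-0.1],
    [-5.6,2.4,-0.1],
    [-7,3,-0.1],
    [-8.4,3.6,-0.1],
    [-9.7,4.1,-0.1],
    [-10.8,4.5,-0.1],
    [-11.5,4.75,-0.1],
    [-11.74,4.8,-0.1]
  ],
  "roll": [0,0,0,0,0,0,0,0,0,0]
}}

```text
t: 17.62
tool_pos: [0.5277, -0.3093, 0.1989]
tcp_rot: [[0.235, 0.972, 0.0], [0.972, -0.235, -0.001], [-0.001, 0.0, -1.0]]
wrist_force: [-0.3, -0.5, -1.2]
grip_width: 0.496
gripper_force: 25.5
```

Emit:
{"name": "jog_arm", "arguments": {
  "offset": [
    [0,0,0],
    [0,0,0],
    [0,0,0],
    [0,0,0]
  ],
  "roll": [0,0,0,0]
}}

```text
t: 17.95
tool_pos: [0.5291, -0.302, 0.199]
tcp_rot: [[0.226, 0.974, 0.0], [0.974, -0.226, 0.001], [0.001, -0.0, -1.0]]
wrist_force: [-0.1, 0.0, -0.2]
grip_width: 0.495
gripper_force: 25.5
```

```bash
python3 - <<'E'
from h import *
c=arm.calibration('wrist');w=arm.camera('wrist');s=arm.camera('scene')
print([(b,a) for b,a in blobs(brown(s),20) if a<500])
go(.5283,-.3059,.06,-13.1)
out=np.zeros((400,760,3),np.uint8);out[:384,:512]=w;out[:250,512:]=cv2.resize(s[120:220,160:260],(248,250),interpolation=2)
cv2.imwrite('pics/p3.png',out)
E
```

```text
[((np.float64(214.5), np.float64(118.7)), np.int32(50)), ((np.float64(244.6), np.float64(167.4)), np.int32(105)), ((np.float64(213.6), np.float64(178.5)), np.int32(105)), ((np.float64(165.2), np.float64(230.6)), np.int32(288)), ((np.float64(130.3), np.float64(379.1)), np.int32(93))]
t 18.05 at [ 0.529  -0.3029  0.199 ] yang -13.1 j7 7 | off [-0.12  0.    5.56] roll 0.00
```

View pics/p3.png

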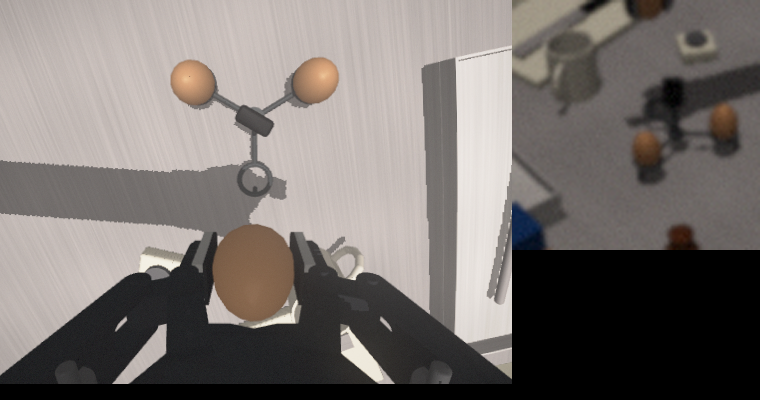

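The wrist view shows ring B at (254.5,180), the tab top at (254,121), and eggs at (193,82) and (316,80), both seated. The held egg is centred between the pads.

```bash
python3 - <<'E'
from h import *
print('ringB',onz('wrist',(254.5,180.5),.03),'tab',onz('wrist',(254.5,120),.125))
go(.5283,-.3059,.06,-13.1)
E
```

```text
ringB [ 0.5288919 -0.3087751  0.03     ] tab [ 0.54505591 -0.23653331  0.125     ]
t 18.05 at [ 0.529  -0.3029  0.199 ] yang -13.1 j7 7 | off [-0.12  0.    5.56] roll 0.00
```

Emit:
{"name": "jog_arm", "arguments": {
  "offset": [
    [-0.13,0,0.5],
    [-0.13,0,1.4],
    [-0.13,0,2.5],
    [-0.13,0,3.6],
    [-0.13,0,4.5],
    [-0.13,0,5.1],
    [-0.13,0,5.4],
    [-0.13,0,5.55],
    [-0.13,0,5.55],
    [-0.13,0,5.55]
  ],
  "roll": [0,0,0,0,0,0,0,0,0,0]
}}

```text
t: 18.88
tool_pos: [0.5286, -0.3084, 0.0608]
tcp_rot: [[0.229, 0.973, 0.001], [0.973, -0.229, -0.001], [-0.0, 0.002, -1.0]]
wrist_force: [0.6, -0.3, -1.0]
grip_width: 0.497
gripper_force: 25.5
```

Emit:
{"name": "jog_arm", "arguments": {
  "offset": [
    [0,0,0.15],
    [0,0,0.3],
    [0,0,0.45],
    [0,0,0.55],
    [0,0,0.65],
    [0,0,0.75],
    [0,0,0.8],
    [0,0,0.8],
    [0,0,0.8],
    [0,0,0.8]
  ],
  "roll": [0,0,0,0,0,0,0,0,0,0]
}}

```text
t: 19.72
tool_pos: [0.528, -0.3082, 0.0401]
tcp_rot: [[0.229, 0.973, 0.0], [0.973, -0.229, -0.0], [0.0, 0.0, -1.0]]
wrist_force: [0.0, -0.2, -0.0]
grip_width: 0.496
gripper_force: 25.5
```

Emit:
{"name": "jog_arm", "arguments": {
  "offset": [
    [0,0,0.05],
    [0,0,0.1],
    [0,0,0.1],
    [0,0,0.1]
  ],
  "roll": [0,0,0,0]
}}

```text
t: 20.05
tool_pos: [0.5277, -0.3081, 0.0374]
tcp_rot: [[0.23, 0.973, -0.0], [0.973, -0.23, 0.0], [0.0, -0.0, -1.0]]
wrist_force: [-0.1, -0.6, 0.0]
grip_width: 0.497
gripper_force: 25.5
```

Emit:
{"name": "jog_arm", "arguments": {
  "offset": [
    [0,0,0.05],
    [0,0,0.1],
    [0,0,0.1],
    [0,0,0.1]
  ],
  "roll": [0,0,0,0]
}}

```text
t: 20.38
tool_pos: [0.5282, -0.3081, 0.0358]
tcp_rot: [[0.229, 0.973, 0.0], [0.973, -0.229, -0.0], [-0.0, 0.0, -1.0]]
wrist_force: [-1.3, 0.9, 4.6]
grip_width: 0.496
gripper_force: 25.9
```

Emit:
{"name": "jog_arm", "arguments": {
  "offset": [
    [0,0,0.05],
    [0,0,0.08],
    [0,0,0.08],
    [0,0,0.08]
  ],
  "roll": [0,0,0,0]
}}

```text
t: 20.72
tool_pos: [0.5285, -0.3078, 0.0349]
tcp_rot: [[0.229, 0.973, 0.0], [0.973, -0.229, -0.0], [0.0, 0.0, -1.0]]
wrist_force: [-3.4, 2.6, 11.0]
grip_width: 0.503
gripper_force: 26.3
```

Contact force is 11 N. I'll ease off slightly and release.

Emit:
{"name": "jog_arm", "arguments": {
  "offset": [
    [0,0,-0.08],
    [0,0,-0.08],
    [0,0,-0.08]
  ],
  "roll": [0,0,0]
}}

```text
t: 20.97
tool_pos: [0.5283, -0.3081, 0.0356]
tcp_rot: [[0.229, 0.973, 0.001], [0.973, -0.229, -0.0], [0.0, 0.001, -1.0]]
wrist_force: [-1.3, 2.7, 6.1]
grip_width: 0.502
gripper_force: 25.9
```

Emit:
{"name": "jog_arm", "arguments": {
  "offset": [
    [0,0,0],
    [0,0,0],
    [0,0,0],
    [0,0,0]
  ],
  "roll": [0,0,0,0],
  "grip": 0.15
}}

```text
t: 21.3
tool_pos: [0.5274, -0.3082, 0.0343]
tcp_rot: [[0.23, 0.973, -0.001], [0.973, -0.23, 0.0], [0.0, -0.001, -1.0]]
wrist_force: [-0.4, -0.0, 0.2]
grip_width: 0.576
gripper_force: 0.0
```

Emit:
{"name": "jog_arm", "arguments": {
  "offset": [
    [0,0,0],
    [0,0,0],
    [0,0,-0.3],
    [0,0,-0.8],
    [0,0,-1.5],
    [0,0,-2.5],
    [0,0,-3.5],
    [0,0,-4.5],
    [0,0,-5.5],
    [0,0,-6.3]
  ],
  "roll": [0,0,0,0,0,0,0,0,0,0],
  "grip": 0.5
}}

```text
t: 22.13
tool_pos: [0.5289, -0.3085, 0.1965]
tcp_rot: [[0.229, 0.973, 0.004], [0.973, -0.229, -0.002], [-0.001, 0.004, -1.0]]
wrist_force: [0.4, 0.4, -0.2]
grip_width: 0.754
gripper_force: 0.0
```

Emit:
{"name": "jog_arm", "arguments": {
  "offset": [
    [0,0,0],
    [0,0,0],
    [0,0,0]
  ],
  "roll": [0,0,0]
}}

```text
t: 22.38
tool_pos: [0.5275, -0.308, 0.1927]
tcp_rot: [[0.229, 0.973, -0.0], [0.973, -0.229, -0.0], [-0.0, -0.0, -1.0]]
wrist_force: [0.0, 1.0, -0.1]
grip_width: 0.753
gripper_force: 0.0
```

```bash
python3 - <<'E'
from h import *
c=arm.calibration('wrist');w=arm.camera('wrist');s=arm.camera('scene');cv2.imwrite('pics/w4.png',w)
S=[b[0] for b in blobs(brown(s)) if b[1]<500]
for b,a in blobs(brown(w),300):
    print('wrist',b,a,onz('wrist',b,.055,c).round(4),[(tri(ray('wrist',b,c),ray('scene',q))[0].round(4),q) for q in S if tri(ray('wrist',b,c),ray('scene',q))[1]<.008])
go(.5449,-.2359,.19,46.8)
E
```

```text
wrist (np.float64(317.5), np.float64(71.7)) 1670 [ 0.6136 -0.2133  0.055 ] [(array([ 0.5921, -0.2177,  0.1341]), (np.float64(216.5), np.float64(157.3))), (array([ 0.6136, -0.2128,  0.053 ]), (np.float64(213.7), np.float64(178.4)))]
wrist (np.float64(190.1), np.float64(74.5)) 1603 [ 0.4922 -0.1874  0.055 ] [(array([ 0.4912, -0.1867,  0.0524]), (np.float64(244.7), np.float64(167.7)))]
wrist (np.float64(255.4), np.float64(178.4)) 1136 [ 0.5305 -0.3038  0.055 ] [(array([ 0.531 , -0.3045,  0.0542]), (np.float64(216.5), np.float64(157.3)))]
t 22.48 at [ 0.5267 -0.3076  0.1912] yang -13.3 j7 7 | off [2.96 0.05 0.05] roll -10.01
```

View pics/w4.png

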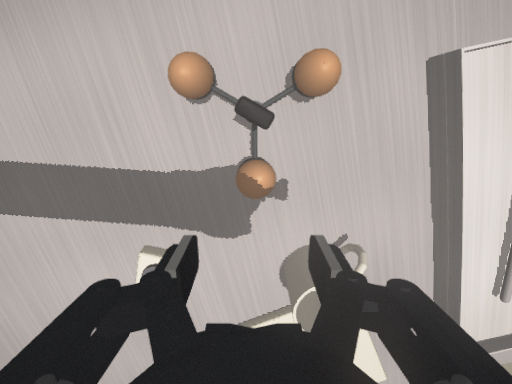

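All three eggs are seated, at (190,75), (317,72) and (255,178), and the tab top is at (254,112). I'll line up on the handle.

Emit:
{"name": "jog_arm", "arguments": {
  "offset": [
    [0.5,0,0],
    [1.2,0,0],
    [2,0,0],
    [2.6,0,0],
    [2.9,0,0],
    [2.95,0.05,0],
    [2.95,0.05,0],
    [2.95,0.05,0],
    [2.95,0.05,0],
    [2.95,0.05,0]
  ],
  "roll": [-1,-2,-3.1,-4.2,-5.3,-6.4,-7.5,-8.6,-9.5,-10],
  "grip": 0.0
}}

```text
t: 23.32
tool_pos: [0.5449, -0.2362, 0.1908]
tcp_rot: [[-0.731, 0.682, -0.003], [0.682, 0.731, 0.002], [0.003, -0.001, -1.0]]
wrist_force: [-0.1, -0.8, 0.3]
grip_width: 0.499
gripper_force: 0.0
```

Emit:
{"name": "jog_arm", "arguments": {
  "offset": [
    [0,0,0],
    [0,0,0],
    [0,0,0]
  ],
  "roll": [0,0,0]
}}

```text
t: 23.57
tool_pos: [0.5455, -0.2365, 0.1917]
tcp_rot: [[-0.727, 0.686, -0.001], [0.686, 0.727, 0.001], [0.002, -0.0, -1.0]]
wrist_force: [0.2, 0.5, -0.8]
grip_width: 0.499
gripper_force: 0.0
```

```bash
python3 - <<'E'
from h import *
c=arm.calibration('wrist');w=arm.camera('wrist')
g=w.max(2)<75
for b,a in blobs(g[:230],150):print(b,a,onz('wrist',b,.12,c).round(4))
go(.5450,-.2359,.087,46.8)
E
```

```text
(np.float64(492.2), np.float64(142.5)) 1563 [ 0.6408 -0.0576  0.12  ]
(np.float64(247.7), np.float64(192.7)) 1073 [ 0.5343 -0.2336  0.12  ]
t 23.62 at [ 0.5456 -0.2365  0.1919] yang 46.7 j7 56 | off [0.03 0.   4.2 ] roll -0.02
```

```bash
python3 - <<'E'
from h import *
c=arm.calibration('wrist');w=arm.camera('wrist')
for th in(45,55,65,75):
    n,l,st,ce=cv2.connectedComponentsWithStats((w[:260].max(2)<th).astype(np.uint8))
    for i in range(1,n):
        if st[i,4]>80 and 180<ce[i][0]<320 and 140<ce[i][1]: print(th,st[i],ce[i].round(1))
def proj(P):
    K=np.array([[c['fx'],0,c['cx']],[0,c['fy'],c['cy']],[0,0,1]]);R=np.array(c['rotation']).T
    return cv2.projectPoints(np.array([P],float),cv2.Rodrigues(R)[0],-R@c['position'],K,np.array(c['dist_coeffs']))[0].ravel().round(1)
u=np.array([np.cos(np.radians(136.8)),np.sin(np.radians(136.8))])
v=np.array([-u[1],u[0]])
for z in(.13,.085):
    print(z,[proj([*(np.array([.5450,-.2359])+a*u+b*v),z]).tolist() for a,b in((.015,.007),(.015,-.007),(-.015,-.007),(-.015,.007))])
for r in range(150,236,6):print(r,''.join('%4d'%x for x in w[r,210:300:5].max(1)))
E
```

```text
45 [183 241  15  19 141] [190.7 250.9]
45 [204 241  13  19 158] [211.3 251.9]
55 [204 233  13  27 212] [211.7 249. ]
55 [183 241  17  19 158] [191.2 250.7]
65 [246 175  16  47 656] [253.9 198.4]
65 [204 233  13  27 218] [211.7 248.9]
65 [290 233  12  27 180] [294.3 250.1]
65 [183 241  17  19 172] [191.2 250.6]
75 [ 191  157   73   65 1066] [247.7 192.4]
75 [204 232  13  28 227] [211.6 248.7]
75 [290 233  13  27 222] [294.4 248.8]
75 [183 241  17  19 176] [191.3 250.6]
75 [307 241  17  19 159] [315.  250.8]
0.13 [[245.6, 189.4], [263.1, 189.4], [262.7, 223.8], [246.0, 223.9]]
0.085 [[246.9, 176.1], [261.4, 176.1], [261.2, 205.4], [247.1, 205.4]]
150  115 119 112 116 113 117 117 119 111  95 193 193 199 196 194 198 197 198
156  119 115 116 114 117 117 115 118 113  94 191 197 194 194 193 192 193 195
162  114 114 118 117 118 117 119 118 112  70 162 117 120 119 136 189 197 192
168  114 117 117 117 117 118 118 118  78  71 113 119 120 120 166 198 192 191
174  115 116 116 117 122 117 118  71  67  67  73 119 118 119 195 194 189 192
180  115 117 117 120 116 116 119  72  55  57  56 105 117 189 195 195 193 183
186  116 118 119 119 118  67  71 144  54  56  59 133 107  91 117 158 115 118
192   68 117 119  67  65 124 192 161  58  54  54 195 190 170 104  90 119  82
198  115  69  66 191 195 193 199 158  56  57  59 196 193 191 186 116  78 119
204  122 116  82 193 194 197 193 171  60  60  56 196 189 190 189 117  84 134
210  125 121 115 197 196 195 196 180  59  58  61 195 191 191 192 188 118 145
216  127 173 146 192 199 195 196 177  58  62  61 191 195 194 191 191 166 148
222  211 181 183 197 195 193 192 195 118 137 163 190 193 193 195 192 191 139
228  197 171 194 197 191 194 193 199 193 195 191 194 193 192 191 190 190 193
234   99  49 196 190 192 191 193 193 193 194 194 194 192 191 191 194 123  96
```

The tab spans columns 246–262 and rows 175–222, which matches the prediction. I'll descend and grip.

Emit:
{"name": "jog_arm", "arguments": {
  "offset": [
    [0.03,0,0.4],
    [0.03,0,1],
    [0.03,0,1.7],
    [0.03,0,2.4],
    [0.03,0,3],
    [0.03,0,3.6],
    [0.03,0,4],
    [0.03,0,4.2],
    [0.03,0,4.2],
    [0.03,0,4.2]
  ],
  "roll": [0,0,0,0,0,0,0,0,0,0]
}}

```text
t: 24.5
tool_pos: [0.5457, -0.2361, 0.0876]
tcp_rot: [[-0.728, 0.685, 0.0], [0.685, 0.728, 0.0], [-0.0, 0.0, -1.0]]
wrist_force: [0.4, 0.4, -0.4]
grip_width: 0.499
gripper_force: 0.0
```

Emit:
{"name": "jog_arm", "arguments": {
  "offset": [
    [0,0,0],
    [0,0,0],
    [0,0,0],
    [0,0,0],
    [0,0,0],
    [0,0,0],
    [0,0,0],
    [0,0,0]
  ],
  "roll": [0,0,0,0,0,0,0,0],
  "grip": -1,
  "grip_force": 60
}}

```text
t: 25.17
tool_pos: [0.5465, -0.2362, 0.0886]
tcp_rot: [[-0.728, 0.686, 0.002], [0.686, 0.728, -0.0], [-0.002, 0.001, -1.0]]
wrist_force: [1.2, 1.1, 5.4]
grip_width: 0.155
gripper_force: 59.1
```

Gripped at 0.155 × 85 = 13 mm, which matches the tab. I'll lift slowly, by 140 mm.

Emit:
{"name": "jog_arm", "arguments": {
  "offset": [
    [0,0,-0.03],
    [0,0,-0.08],
    [0,0,-0.16],
    [0,0,-0.28],
    [0,0,-0.42],
    [0,0,-0.6],
    [0,0,-0.8],
    [0,0,-1],
    [0,0,-1.2],
    [0,0,-1.4]
  ],
  "roll": [0,0,0,0,0,0,0,0,0,0]
}}

```text
t: 26.0
tool_pos: [0.5455, -0.2362, 0.1232]
tcp_rot: [[-0.728, 0.685, 0.0], [0.685, 0.728, -0.0], [-0.0, 0.0, -1.0]]
wrist_force: [0.6, -0.6, -5.3]
grip_width: 0.158
gripper_force: 58.4
```

Emit:
{"name": "jog_arm", "arguments": {
  "offset": [
    [0,0,-0.2],
    [0,0,-0.4],
    [0,0,-0.6],
    [0,0,-0.8],
    [0,0,-1],
    [0,0,-1.2],
    [0,0,-1.4],
    [0,0,-1.6],
    [0,0,-1.8],
    [0,0,-2]
  ],
  "roll": [0,0,0,0,0,0,0,0,0,0]
}}

```text
t: 26.83
tool_pos: [0.5454, -0.2361, 0.173]
tcp_rot: [[-0.728, 0.685, -0.0], [0.685, 0.728, 0.0], [0.0, -0.0, -1.0]]
wrist_force: [-0.1, 1.1, -5.4]
grip_width: 0.155
gripper_force: 58.4
```

Emit:
{"name": "jog_arm", "arguments": {
  "offset": [
    [0,0,-0.2],
    [0,0,-0.4],
    [0,0,-0.6],
    [0,0,-0.8],
    [0,0,-1],
    [0,0,-1.2],
    [0,0,-1.4],
    [0,0,-1.6],
    [0,0,-1.8],
    [0,0,-2]
  ],
  "roll": [0,0,0,0,0,0,0,0,0,0]
}}

```text
t: 27.67
tool_pos: [0.5454, -0.2361, 0.223]
tcp_rot: [[-0.728, 0.685, 0.0], [0.685, 0.728, 0.0], [0.0, 0.0, -1.0]]
wrist_force: [0.2, -0.3, -4.8]
grip_width: 0.158
gripper_force: 58.4
```

Emit:
{"name": "jog_arm", "arguments": {
  "offset": [
    [0,0,-0.15],
    [0,0,-0.27],
    [0,0,-0.36],
    [0,0,-0.42],
    [0,0,-0.45],
    [0,0,-0.45],
    [0,0,-0.45],
    [0,0,-0.45],
    [0,0,-0.45],
    [0,0,-0.45]
  ],
  "roll": [0,0,0,0,0,0,0,0,0,0]
}}

```text
t: 28.5
tool_pos: [0.5453, -0.2361, 0.2336]
tcp_rot: [[-0.728, 0.685, -0.0], [0.685, 0.728, 0.0], [0.0, -0.0, -1.0]]
wrist_force: [0.3, -0.8, -5.3]
grip_width: 0.156
gripper_force: 58.4
```

Emit:
{"name": "jog_arm", "arguments": {
  "offset": [
    [0,0,0],
    [0,0,0],
    [0,0,0],
    [0,0,0],
    [0,0,0],
    [0,0,0],
    [0,0,0],
    [0,0,0]
  ],
  "roll": [0,0,0,0,0,0,0,0]
}}

```text
t: 29.17
tool_pos: [0.5454, -0.2362, 0.2338]
tcp_rot: [[-0.728, 0.685, 0.0], [0.685, 0.728, 0.0], [-0.0, 0.0, -1.0]]
wrist_force: [-0.2, 0.5, -4.4]
grip_width: 0.156
gripper_force: 58.5
```

```bash
python3 - <<'E'
from h import *
c=arm.calibration('wrist');w=arm.camera('wrist');s=arm.camera('scene');t=arm.camera('top')
for n,i in(('w',w),('s',s),('t',t)):print(n,[(tuple(map(float,b)),int(a)) for b,a in blobs(brown(i),20) if n=='w' or a<500])
S=[b for b,a in blobs(brown(s),20) if a<500]
for b,a in blobs(brown(w),300):
    for q in S:
        P,e=tri(ray('wrist',b,c),ray('scene',q))
        if e<.01 and .1<P[2]<.3:print(b,q,P.round(4),e.round(4))
o=arm.observe();print(o['tool_pos'],o['wrist_force'],o['grip_width'],np.abs(o['joint_velocities']).max())
E
```

```text
w [((252.3, 114.2), 3344), ((470.7, 130.0), 537), ((505.6, 148.3), 380), ((467.5, 151.2), 195), ((493.5, 240.0), 1786), ((174.1, 254.8), 2059), ((335.8, 255.7), 2216)]
s [((212.7, 124.7), 41), ((243.7, 134.6), 120), ((210.4, 145.1), 124), ((165.3, 230.4), 285), ((130.2, 378.9), 99)]
t [((244.2, 134.5), 104), ((330.9, 167.8), 157), ((321.9, 217.5), 240)]
(np.float64(252.3), np.float64(114.2)) (np.float64(243.7), np.float64(134.6)) [ 0.49   -0.1861  0.1985] 0.001
(np.float64(335.8), np.float64(255.7)) (np.float64(210.4), np.float64(145.1)) [ 0.6112 -0.2122  0.1969] 0.0031
[ 0.54544762 -0.23610144  0.23379683] [-0.48583535  0.3959843  -5.55330803] 0.15814427039087353 0.14448976241811406
```

The eggs rose together by about 145 mm: both triangulated ones are at z ≈ 0.198, so the rack is level, and the arm is steady.

```bash
python3 -c "
from plant import arm
print(arm.job_done())"
```

```text
the job is handed in; nothing more can be done
None
```

I handed the job in at about 29 s: all three eggs are in the rack, and the arm is holding it level and steady by its handle, feet about 14 cm above the table. No verdict came back; two of the eggs were measured after the lift, and the third was only partly in view.

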